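# Turn the reservoir cover until its flat lies against the bar

### The arm

A 6-joint arm with a two-finger parallel gripper is mounted at the origin on the work surface. World frame = base frame: x ahead of the robot, y to its left, z up, the work surface at z = 0. Lengths are in mm, angles in rad, forces in N, time in s.
With the tool pointing down it reaches from about 275 to 1000 mm from the base axis. Payload 8.4 kg.
Tool frame: the origin (TCP) lies at the very end of the fingers, on their centre line; the grasp point (between the pads) lies 19 mm behind it (r.tcp_to_grasp is the distance from the TCP to the grasp point, in mm); z points along the fingers, y is the line along which they close (so a half turn about z gives the same grasp; the last joint's range is limited). The gripper opens to 85 mm and grips with 20 to 120 N. Pads are 22 mm wide; open, the fingers measure 114 mm over their backs; the gripper's body (76 mm by 85 mm) begins 54 mm behind the grasp point. The pads swing forward as they close: fully open they stand 13 mm farther back than shut.
Start: joints at [-1.208, 0.353, 1.633, -0, 1.155, -0.002], TCP at [222.975, -583.875, 231.281] pointing down, gripper open.
Joint ranges: [-2.63, 2.63], [-0.92, 2.1], [0.06, 2.66], [-1.3, 4.44], [0, 2.69], [-3.02, 3.02]. Speed limits (rad/s): [2.22, 2.22, 2.79, 3.14, 3.14, 3.14].

### API

Orientations are given as [roll, pitch, yaw] about the fixed x, y, z axes, in that order (R = Rz(yaw) Ry(pitch) Rx(roll)).
In Python, from rig import r gives the robot as it stands. The module is installed in compiled form; this text tells all that it offers.
- The arm moves only by the tool play_rows, never from a script. Its argument "rows" is a list of rows, each an object with "dp": the shift along the tool's x, y, z in units of 40 mm (1.0 is 40 mm), a list of three; "turn": the turn, a rotation vector about the tool's x, y, z in units of 6 degrees (1.0 is 6 degrees), a list of three; "fingers": the closure, from 0 (fully open) to 1 (shut). In form: [{"dp": [tx, ty, tz], "turn": [wx, wy, wz], "fingers": fingers}, ...]. A call has 1 to 5 rows; each row shifts and turns the commanded pose from where the row before left it, along the tool's axes as they then stand; what a row does not reach is not made up. A row lasts 1/12 s, in which the tool goes at most 41.7 mm and 7.16 degrees, less where a joint would pass 70% of its speed; a pose out of reach is approached as far as the arm can. A call is refused whole if a number of a shift passes 1 or a number of a turn 1, either way. A call with a gripper value outside its range is refused whole. The fingers move at their own pace and stop on an object; "force" is the grip in N (left out, the last holds). Time passes only in rows, so rows that do not move let the fingers close. It gives the time, the measured TCP pose, the force, the opening and the grip force at its end, in the units of the state.
- r.sense(): the state, without advancing time (a new reading comes with each control period).
- r.grab_frame(name): name is "scene" or "top"; returns a dict with "pixels" (384x512x3 uint8, red, green, blue), "fx", "fy", "cx", "cy" (pixels), "pose" (4x4, takes a point from camera to world coordinates). Camera axes: x right, y down, z forward; pixel columns grow to the right and rows downward; lengths in mm; the calibration is good to about 2 mm. A picture is of the moment at which its call begins. There is no depth.
- r.sign_off(): hands the job in; it is judged then, once.
The state is a dict: "clock": time; "qpos": joint angles; "qvel": joint speeds; "joint_efforts": joint torques, N m; "eef_pos": TCP position; "tcp_rot": TCP orientation; "contact_force": force on the tool from outside, world axes, zero at the start; "wrist_torque": the same for the moment, N m; "opening": opening from 0.0 (shut) to 1.0 (fully open); "grasp_force": force on a finger pad.
Only numpy, scipy, OpenCV 4.12 (cv2) and the standard library are available. Lean on these libraries where they do the work, as an engineer would, in place of code of your own. Each camera call takes 0.05 s, during which the arm holds its last target. There are 200 camera calls.

### The job

On the cabinet top, close the white watering reservoir: without lifting the flat-edged wooden cover off its deck, turn it until its flat faces the metal alignment bar, then slide it home and hold the flat flush against the bar with a steady 10 N, give or take 3, for a second, never loading the bar with more than 20 N. Let go and leave the cover lying there flush; leave the pot, jug, jar and dibber where they are.

Things in the scene. Friction and masses are not known exactly. Their poses are not given: they have to be found in the camera images.
- reservoir: White plastic watering reservoir, a fixed low box 200 (x) x 170 (y) x 40 mm high. Origin at the centre of its underside; flat top deck at z = 40 mm. A 17 mm wide slot runs in the deck along its x axis from x = -30 to +38 mm at y = 0 for the cover's pivot pin. A black filler mouth lies in the deck in front of the bar.
- bar: Aluminium alignment bar fixed on the deck, 12 (x) x 120 (y) x 12 mm high, rigid: force rises fast once the flat touches it. Origin at the foot of the middle of its face that looks at the cover, 70 mm from the reservoir's origin along x. Its x points from the cover into the bar, parallel to the slot; y along the face; z up.
- cover: Loose smooth wooden disc lying on the deck, 120 mm across, 12 mm thick, about 0.18 kg, with one flat (72 mm long) cut 48 mm from its centre. Origin: disc's centre on its underside; x points square through the flat, z up. A pivot pin (14 mm across, 12 mm long) under the centre hangs in the slot with 1.5 mm play, so it turns without limit and slides along the slot.
- cover_flat (a point): Middle of the cover's flat edge, at half its thickness, 48 mm from the disc's centre. It starts turned 50 degrees or more away from the bar, the disc's centre 66 to 82 mm from the bar's face; only with the flat towards the bar can the centre come to 48 mm from it.
- cover_stub (a point): Top of the upright wooden stub on the cover, opposite the flat: a post 14 mm across, 22 mm tall above the cover's top face, 45 mm from the cover's centre along its -x. A fingertip can push the cover round or home by it. Pushed home a few degrees askew, it can stay so on one corner of its flat, held by the finger's grip on the stub; moving the finger sideways then squares it up.
- pot: Round blue ceramic pot, empty, 110 mm across the rim, 100 mm tall; bystander. Origin at the centre of its foot.
- jug: Yellow plastic watering jug, about 100 mm across, 135 mm tall, with spout and handle; bystander. Origin at the centre of its foot.
- jar: Glass jar with a steel lid, 72 mm across, 100 mm tall; bystander. Origin at the centre of its foot.
- dibber: Bamboo dibber lying down, 200 mm long with a 90 mm cross handle; bystander. Origin under its shaft near the middle.
Mind the look-alikes: they are no part of the job. Of the things shaped like the cover, the wooden one is meant.

How it is judged (in metres and radians):
On the way, in this order (a step that is already met when the one before it is completed fails the run):
1. the cover is turned until its flat faces the bar, within about 9 degrees (angle between the x axis of cover and the x axis of bar, either way round below 0.15 rad and x of cover_flat in the frame of bar above -0.05 m), for 0.1 s.
2. the flat is held flush on the bar with 7 to 13 N for half a second (contact force between cover and bar between 7 and 13 N and angle between the x axis of cover and the x axis of bar, either way round below 0.04 rad and x of cover_flat in the frame of bar above -0.002 m), for 0.5 s.
At the end, for the whole second after the job is handed in: The cover lies flat on the deck, at rest and let go, its flat within 2 mm of the bar's face and parallel to it within 0.04 rad (2.3 degrees) (angle between the x axis of cover and the x axis of bar, either way round below 0.04 rad and x of cover_flat in the frame of bar between -0.002 and 0.003 m and z of cover in the frame of bar below 0.003 m and angle between cover's own z axis and vertical below 0.05 rad and linear speed of cover below 0.01 m/s and contact force between cover and the fingers below 0.1 N); the robot touches nothing.
It fails at once if the bar is loaded with more than 20 N (contact force between cover and bar above 20 N).
It fails at once if the cover is lifted off its deck or tipped (z of cover in the frame of bar above 0.006 m or angle between cover's own z axis and vertical above 0.15 rad).
It fails at once if a bystander is pushed more than 20 mm (distance of any of pot, jug, jar, dibber from where it was at the start of the episode above 0.02 m).
It also fails if it takes over 61 s, if anything falls off the work surface, if the arm or the gripper's body presses on something with over 40 N, if the wrist force passes 120 N, or if a joint passes its speed limit or range.

## Working session

There is one attempt and no reset: what is moved stays moved. The work goes in short steps, Python scripts to look and compute and a tool call to move; the robot and the scene stay as the last step left them, time stands still between calls to the robot, and variables do not carry over. Pictures are saved under pics/ and viewed, at most 10 in all, crops included, and the job is handed in when it is done.

Besides the shell and the picture viewer there is one more tool, called after "Request:" as name([rows], argument=value, ...), one row to a line, values as JSON. play_rows: Moves the arm, as the interface text tells. Its arguments: {"type":"object","properties":{"rows":{"type":"array"},"force":{"type":"number"}},"required":["rows"]}

```bash
mkdir -p pics
cat > h.py <<'E'
import numpy as np, cv2
from rig import r
def save(name,fn):
    f=r.grab_frame(name); np.save(fn.replace('.png','.npy'),f,allow_pickle=True)
    cv2.imwrite(fn,cv2.cvtColor(f['pixels'],cv2.COLOR_RGB2BGR)); return f
def ray(f,u,v,z):
    P=np.array(f['pose']); d=P[:3,:3]@np.array([(u-f['cx'])/f['fx'],(v-f['cy'])/f['fy'],1.]); o=P[:3,3]
    return o+d*(z-o[2])/d[2]
def proj(f,p):
    P=np.array(f['pose']); c=P[:3,:3].T@(np.array(p)-P[:3,3]); return f['fx']*c[0]/c[2]+f['cx'],f['fy']*c[1]/c[2]+f['cy']
E
python3 - <<'E'
from h import *
for n in('top','scene'):
    f=save(n,f'pics/{n}0.png'); print(n,f['fx'],f['cx'],f['cy'],np.round(f['pose'],3).tolist())
s=r.sense(); print(s)
E
```

```text
top 500.09689875559627 259.8845758032276 194.46866350916548 [[-0.017, -0.997, 0.081, 366.965], [-1.0, 0.016, -0.004, -27.909], [0.003, -0.081, -0.997, 1745.617], [0.0, 0.0, 0.0, 1.0]]
scene 496.78549605848735 262.5488873087491 184.75642415521494 [[-0.547, 0.671, -0.5, 1264.701], [0.837, 0.451, -0.311, 452.215], [0.017, -0.588, -0.808, 1320.799], [0.0, 0.0, 0.0, 1.0]]
{'clock': 0.1, 'qpos': array([-1.20840479e+00,  3.53577060e-01,  1.63403031e+00, -1.23422803e-05,
        1.15522938e+00, -2.40211352e-03]), 'qvel': array([-0.00103303, -0.00119058, -0.00328911, -0.00021161,  0.00022743,
        0.000155  ]), 'joint_efforts': array([-5.17800909e-04, -6.06357765e+01, -3.42821574e+01, -3.54150484e-05,
        4.00528588e-03,  4.62347813e-07]), 'eef_pos': array([ 222.81914474, -583.48264605,  230.6505119 ]), 'tcp_rot': array([-3.14034853e+00,  8.29709773e-06,  3.64798647e-01]), 'contact_force': array([-0.32647079,  0.25949763,  0.04788793]), 'wrist_torque': array([-0.04175129,  0.01633456, -0.0036535 ]), 'grasp_force': 0.0, 'opening': 0.9997585894210164}
```

View pics/top0.png

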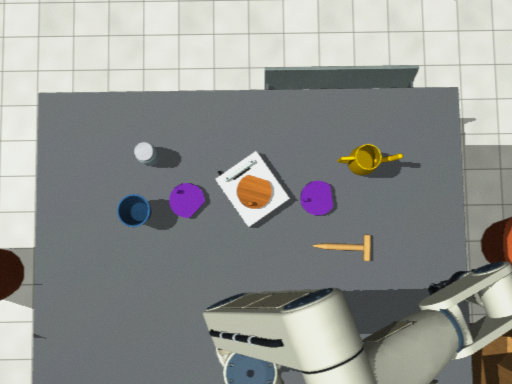

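View pics/scene0.png

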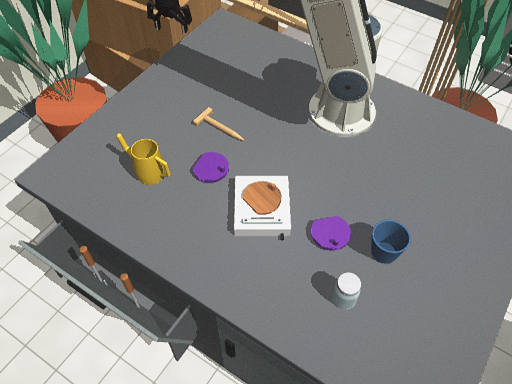

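In the top view there are three cover-shaped discs: purple at (187,200), purple at (318,198), and wooden at (254,192) on the white reservoir. The wooden one fits the description, being wood and lying on the deck. In the scene view the bar is on the reservoir's near side, around (262,220), and the wooden disc is at (262,197). I'll confirm with an enlarged crop.

Run:
```python
from h import *
a=cv2.imread('pics/top0.png')[145:235,205:305]; b=cv2.imread('pics/scene0.png')[165:255,213:313]
cv2.imwrite('pics/crop0.png',np.hstack([cv2.resize(x,(400,360),interpolation=cv2.INTER_CUBIC) for x in(a,b)]))
f=np.load('pics/top0.npy',allow_pickle=True).item(); p=f['pixels'].astype(int)
hsv=cv2.cvtColor(f['pixels'],cv2.COLOR_RGB2HSV)
box=np.zeros(p.shape[:2],np.uint8); box[145:235,205:300]=1
m=((hsv[...,1]>110)&(hsv[...,0]<22)&(hsv[...,2]>60)).astype(np.uint8)*box
w=(((p.min(2)>150)|(m>0))*box).astype(np.uint8)
c=max(cv2.findContours(w,0,2)[0],key=cv2.contourArea); rc=cv2.minAreaRect(c); B=cv2.boxPoints(rc)
q=np.array([ray(f,u,v,40)[:2] for u,v in B]); print('box',np.round(B,1).tolist(),np.round(q,1).tolist(),q.mean(0),[np.linalg.norm(q[i]-q[i-1]) for i in range(4)])
for i in range(4): d=q[i]-q[i-1]; print(np.degrees(np.arctan2(d[1],d[0])))
c=max(cv2.findContours(m,0,1)[0],key=cv2.contourArea)[:,0]
pts=np.array([ray(f,u,v,52)[:2] for u,v in c]); 
(ce,rad)=cv2.minEnclosingCircle(pts.astype(np.float32)); print('disc',ce,rad)
d=pts-ce; 
for a in range(-180,180,15):
    k=np.array([np.cos(np.radians(a)),np.sin(np.radians(a))]); print(a,round((d@k).max(),1),end='; ')
```

```text
box [[213.8000030517578, 178.8000030517578], [255.39999389648438, 149.6999969482422], [289.20001220703125, 198.0], [247.60000610351562, 227.10000610351562]] [[562.1, 121.8], [660.7, -22.5], [492.1, -135.4], [395.0, 8.4]] [527.46895903  -6.92687169] [np.float64(201.92579230029523), np.float64(174.79347751743003), np.float64(202.94266046374764), np.float64(173.4560429719021)]
34.162548198660055
-55.64630558253291
-146.2149210826793
124.02073191702071
disc (517.6182861328125, -14.498154640197754) 59.162513732910156
-180 58.6; -165 58.9; -150 58.3; -135 59.0; -120 58.0; -105 58.0; -90 58.9; -75 58.8; -60 59.0; -45 57.9; -30 52.9; -15 48.5; 0 54.4; 15 58.3; 30 58.7; 45 59.2; 60 58.4; 75 57.5; 90 56.8; 105 56.6; 120 56.0; 135 57.4; 150 56.6; 165 57.4;
```

View pics/crop0.png

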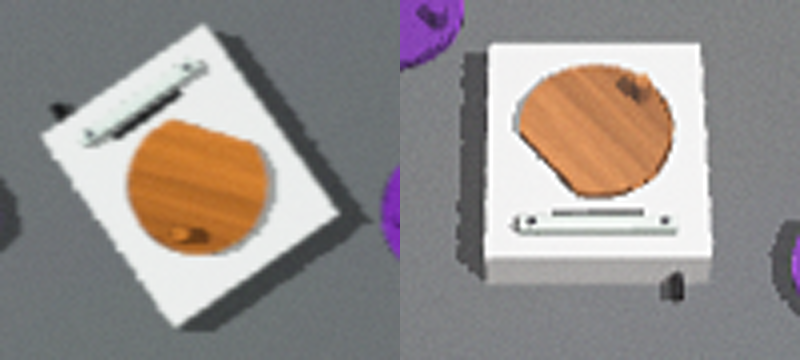

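The crop confirms the wooden disc on the white deck. In the top crop its flat faces up-right and its stub is at (185,235), while the bar runs (85,140)–(205,65). Next I'll cross-check the poses in both views.

```bash
cat >> h.py <<'E'
from scipy.spatial.transform import Rotation as Rot
def tilt(f): return f
def white(f,b):
    p=f['pixels'].astype(int); hsv=cv2.cvtColor(f['pixels'],cv2.COLOR_RGB2HSV)
    box=np.zeros(p.shape[:2],np.uint8); y0,y1,x0,x1=b; box[y0:y1,x0:x1]=1
    m=((hsv[...,1]>110)&(hsv[...,0]<22)&(hsv[...,2]>50)).astype(np.uint8)*box
    return p,hsv,box,m
E
python3 - <<'E'
from h import *
t=np.load('pics/top0.npy',allow_pickle=True).item(); s=np.load('pics/scene0.npy',allow_pickle=True).item()
# scene: wood disc, deck corners
p,h,b,m=white(s,(165,255,213,313))
c=max(cv2.findContours(m,0,1)[0],key=cv2.contourArea)[:,0]
pts=np.array([ray(s,u,v,52)[:2] for u,v in c]); ce,rad=cv2.minEnclosingCircle(pts.astype(np.float32)); print('scene disc',ce,rad)
for a in range(-40,10,5):
    k=np.array([np.cos(np.radians(a)),np.sin(np.radians(a))]); print(a,round(((pts-ce)@k).max(),1),end='; ')
print()
# deck in scene: very bright top
w=((p.min(2)>215)&(b>0)).astype(np.uint8); w=cv2.morphologyEx(w,cv2.MORPH_CLOSE,np.ones((3,3)))
c=max(cv2.findContours(w,0,2)[0],key=cv2.contourArea); B=cv2.approxPolyDP(cv2.convexHull(c),4,True)[:,0]
q=np.array([ray(s,u,v,40)[:2] for u,v in B]); print('scene deck',B.tolist(),np.round(q).tolist(),q.mean(0))
for i in range(len(q)): d=q[i]-q[i-1]; print(round(np.linalg.norm(d)),np.degrees(np.arctan2(d[1],d[0])).round(1))
for n,f,pp in(('top',t,[(251.3,203.5)]),('scene',s,[(272.5,185)])):
    for u,v in pp: print(n,'stub',ray(f,u,v,74))
u=np.radians(34); U=np.array([np.cos(u),np.sin(u)]);V=np.array([-U[1],U[0]])
for f,o in((t,(205,145)),(s,(213,165))):
    for k in(-60,60): 
        e=np.array([527.5,-6.9])+70*U+k*V; print('barend',(np.array(proj(f,[*e,52]))-o)*4)
    st=np.array([517.6,-14.5])+45*np.array([np.cos(np.radians(164)),np.sin(np.radians(164))]); print('stub pred',st,(np.array(proj(f,[*st,74]))-o)*4)
E
```

```text
scene disc (519.3182373046875, -10.373560905456543) 61.93351364135742
-40 58.8; -35 57.5; -30 55.8; -25 53.6; -20 51.0; -15 51.9; -10 54.7; -5 57.0; 0 58.9; 5 60.3; 
scene deck [[287, 176], [290, 228], [234, 228], [236, 176]] [[399.0, 7.0], [561.0, 116.0], [655.0, -23.0], [491.0, -130.0]] [526.58233427  -7.55136524]
165 123.9
196 34.2
168 -56.2
195 -146.8
top stub [473.10161874  -5.97624377  74.        ]
scene stub [477.32977267  -0.6373871   74.        ]
barend [196.43115517  64.80993779]
barend [ 80.79959969 144.84318624]
stub pred [474.34322368  -2.09631899] [180.5430684  232.59638169]
barend [116.85199256 213.64931396]
barend [276.23928228 213.17707789]
stub pred [474.34322368  -2.09631899] [238.48239887  76.57248326]
```

Request:
play_rows([
  {"dp":[0.69,-0.705,0],"turn":[0,0,0],"fingers":0.5},
  {"dp":[0.69,-0.705,0],"turn":[0,0,0],"fingers":0.5},
  {"dp":[0.69,-0.705,0],"turn":[0,0,0],"fingers":0.5},
  {"dp":[0.69,-0.705,0],"turn":[0,0,0],"fingers":0.5},
  {"dp":[0.69,-0.705,0],"turn":[0,0,0],"fingers":0.5},
])

```text
clock: 0.52
eef_pos: [301.7, -401.1, 230.9]
tcp_rot: [-3.141, 0.0, 0.364]
contact_force: [0.4, 0.1, -0.5]
opening: 0.498
grasp_force: 0.0
```

Request:
play_rows([
  {"dp":[0.69,-0.705,0],"turn":[0,0,0],"fingers":0.5},
  {"dp":[0.69,-0.705,0],"turn":[0,0,0],"fingers":0.5},
  {"dp":[0.69,-0.705,0],"turn":[0,0,0],"fingers":0.5},
  {"dp":[0.69,-0.705,0],"turn":[0,0,0],"fingers":0.5},
  {"dp":[0.69,-0.705,0],"turn":[0,0,0],"fingers":0.5},
])

```text
clock: 0.93
eef_pos: [380.3, -220.1, 231.2]
tcp_rot: [-3.142, -0.0, 0.364]
contact_force: [0.9, 0.2, -0.5]
opening: 0.499
grasp_force: 0.0
```

Request:
play_rows([
  {"dp":[0.69,-0.705,0],"turn":[0,0,0],"fingers":0.5},
  {"dp":[0.69,-0.705,0],"turn":[0,0,0],"fingers":0.5},
  {"dp":[0.69,-0.705,0],"turn":[0,0,0],"fingers":0.5},
  {"dp":[0.69,-0.705,0],"turn":[0,0,0],"fingers":0.5},
  {"dp":[0.69,-0.705,0],"turn":[0,0,0],"fingers":0.5},
])

```text
clock: 1.35
eef_pos: [459.0, -39.0, 231.3]
tcp_rot: [3.142, -0.0, 0.365]
contact_force: [1.0, -1.4, 0.0]
opening: 0.502
grasp_force: 0.0
```

Request:
play_rows([
  {"dp":[0.69,-0.705,0],"turn":[0,0,0],"fingers":0.5},
  {"dp":[0,0,0.4],"turn":[0,0,-1],"fingers":0.5},
  {"dp":[0,0,0.4],"turn":[0,0,-1],"fingers":0.5},
  {"dp":[0,0,0.4],"turn":[0,0,-1],"fingers":0.5},
  {"dp":[0,0,0.4],"turn":[0,0,-1],"fingers":0.5},
])

```text
clock: 1.77
eef_pos: [474.4, -4.3, 166.4]
tcp_rot: [-3.141, 0.0, 0.79]
contact_force: [-0.0, 0.6, -0.9]
opening: 0.498
grasp_force: 0.0
```

Request:
play_rows([
  {"dp":[0,0,0.4],"turn":[0,0,-1],"fingers":0.5},
  {"dp":[0,0,0.4],"turn":[0,0,-1],"fingers":0.5},
  {"dp":[0,0,0.4],"turn":[0,0,-1],"fingers":0.5},
  {"dp":[0,0,0.2],"turn":[0,0,-1],"fingers":0.5},
  {"dp":[0,0,0],"turn":[0,0,-0.7],"fingers":0.5},
])

```text
clock: 2.18
eef_pos: [472.9, -4.8, 109.2]
tcp_rot: [-3.138, 0.001, 1.282]
contact_force: [-0.6, 0.3, -0.6]
opening: 0.505
grasp_force: 0.0
```

Request:
play_rows([
  {"dp":[0.05,0,0.4],"turn":[0,0,0],"fingers":0.5},
  {"dp":[0,0,0.4],"turn":[0,0,0],"fingers":0.5},
  {"dp":[0,0,0.3],"turn":[0,0,0],"fingers":0.5},
  {"dp":[0,0,0.2],"turn":[0,0,0],"fingers":0.5},
  {"dp":[0,0,0],"turn":[0,0,0],"fingers":0.5},
])

```text
clock: 2.6
eef_pos: [473.9, -2.9, 57.8]
tcp_rot: [-3.139, 0.001, 1.276]
contact_force: [-1.6, -0.7, 0.0]
opening: 0.499
grasp_force: 0.0
```

Run:
```python
from h import *
f=save('scene','pics/s1.png'); a=cv2.imread('pics/s1.png')[150:250,205:315]
cv2.imwrite('pics/s1c.png',cv2.resize(a,(770,600*7//6)[:1]+(600,),interpolation=cv2.INTER_CUBIC))
s=r.sense(); print(s['eef_pos'],s['tcp_rot'],s['contact_force'])
```

```text
[474.48214307  -2.91474871  58.65577412] [-3.13981296e+00  5.09731668e-04  1.27580157e+00] [-0.31952794 -0.67743344  0.23741064]
```

View pics/s1c.png

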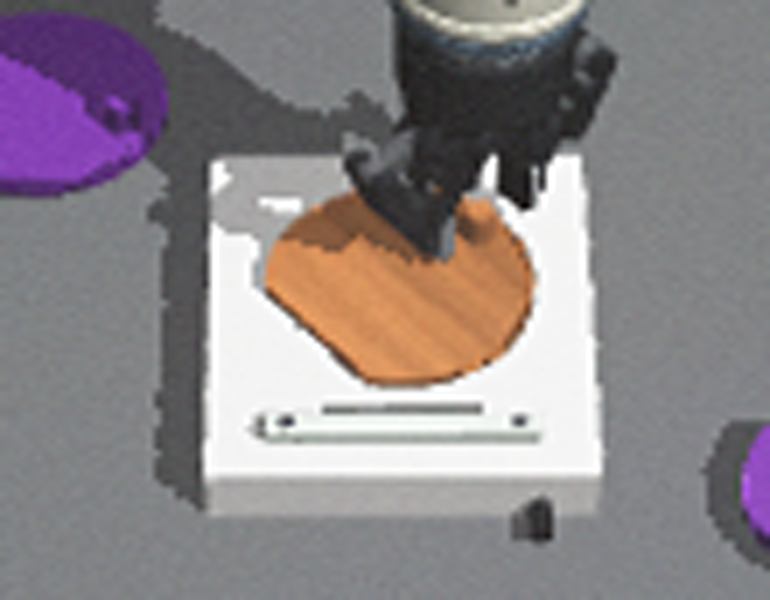

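The crop shows the stub at (475,215), between the front finger at (440,240) and the rear finger at (520,185). I'll close lightly on it.

Request:
play_rows([
  {"dp":[0,0,0],"turn":[0,0,0],"fingers":0.7},
  {"dp":[0,0,0],"turn":[0,0,0],"fingers":0.8},
  {"dp":[0,0,0],"turn":[0,0,0],"fingers":0.85},
  {"dp":[0,0,0],"turn":[0,0,0],"fingers":0.85},
  {"dp":[0,0,0],"turn":[0,0,0],"fingers":0.85},
], force=20)

```text
clock: 3.07
eef_pos: [475.6, -2.9, 60.0]
tcp_rot: [3.14, -0.0, 1.276]
contact_force: [-2.4, -0.7, 6.9]
opening: 0.156
grasp_force: 14.2
```

Request:
play_rows([
  {"dp":[0,0,0],"turn":[0,0,0],"fingers":0.8},
  {"dp":[0,0,0],"turn":[0,0,0],"fingers":0.8},
])

```text
clock: 3.23
eef_pos: [475.2, -2.9, 59.4]
tcp_rot: [3.141, -0.0, 1.276]
contact_force: [0.4, -0.2, 1.3]
opening: 0.201
grasp_force: 0.0
```

Request:
play_rows([
  {"dp":[0,0,0],"turn":[0,0,0],"fingers":0.85},
  {"dp":[0,0,0],"turn":[0,0,0],"fingers":0.85},
  {"dp":[-0.05,0,0],"turn":[0,0,-0.45],"fingers":0.85},
  {"dp":[-0.105,0.005,0],"turn":[0,0,-0.9],"fingers":0.85},
  {"dp":[-0.105,0.005,0],"turn":[0,0,-0.9],"fingers":0.85},
])

```text
clock: 3.65
eef_pos: [473.5, -13.1, 59.4]
tcp_rot: [3.141, -0.0, 1.516]
contact_force: [0.6, 0.0, 1.9]
opening: 0.147
grasp_force: 14.2
```

```bash
cat >> h.py <<'E'
def cover(fn,ang0=33.9,verbose=True):
    f=save('scene',fn); p,h,b,m=white(f,(165,255,213,313))
    c=max(cv2.findContours(m,0,1)[0],key=cv2.contourArea)[:,0]
    return f,np.array([ray(f,u,v,52)[:2] for u,v in c])
E
python3 - <<'E'
from h import *
s=r.sense(); print(s['eef_pos'],s['tcp_rot'],s['contact_force'],s['opening'],s['grasp_force'])
f,pts=cover('pics/s2.png'); ce=np.array([518.5,-12])
for a in range(-40,50,5):
    k=np.array([np.cos(np.radians(a)),np.sin(np.radians(a))]); print(a,round(((pts-ce)@k).max(),1),end='; ')
E
```

```text
[473.46540607 -13.06551666  59.3948249 ] [ 3.14114318e+00 -1.66490122e-04  1.51601722e+00] [0.64198544 0.0309313  1.8750268 ] 0.14726437870152093 14.226994067430496
-40 61.4; -35 61.2; -30 60.5; -25 59.4; -20 57.8; -15 56.0; -10 54.8; -5 53.2; 0 54.7; 5 57.2; 10 59.6; 15 61.6; 20 63.1; 25 64.1; 30 64.7; 35 64.8; 40 64.6; 45 64.0;
```

The cover is turning with the stub, and its flat is now at about −5°. I'll continue round the arc.

Request:
play_rows([
  {"dp":[-0.105,0.005,0],"turn":[0,0,-0.9],"fingers":0.85},
  {"dp":[-0.105,0.005,0],"turn":[0,0,-0.9],"fingers":0.85},
  {"dp":[-0.105,0.005,0],"turn":[0,0,-0.9],"fingers":0.85},
  {"dp":[-0.105,0.005,0],"turn":[0,0,-0.9],"fingers":0.85},
  {"dp":[-0.105,0.005,0],"turn":[0,0,-0.9],"fingers":0.85},
])

```text
clock: 4.12
eef_pos: [477.0, -33.7, 59.4]
tcp_rot: [3.141, -0.0, 1.985]
contact_force: [-0.4, 1.6, 3.5]
opening: 0.148
grasp_force: 14.3
```

Request:
play_rows([
  {"dp":[-0.105,0.005,0],"turn":[0,0,-0.9],"fingers":0.85},
  {"dp":[-0.09,0.005,0],"turn":[0,0,-0.77],"fingers":0.85},
  {"dp":[0,0,0],"turn":[0,0,0],"fingers":0.85},
  {"dp":[0,0,0],"turn":[0,0,0],"fingers":0.85},
])

```text
clock: 4.45
eef_pos: [481.1, -40.6, 59.4]
tcp_rot: [3.141, 0.0, 2.153]
contact_force: [0.2, 0.1, 4.1]
opening: 0.155
grasp_force: 14.3
```

Run:
```python
from h import *
s=r.sense(); print(s['eef_pos'],s['tcp_rot'],np.degrees(s['tcp_rot'][2]),s['contact_force'],s['opening'],s['grasp_force'])
f,pts=cover('pics/s3.png'); ce=np.array([518.5,-12])
for a in range(0,70,4):
    k=np.array([np.cos(np.radians(a)),np.sin(np.radians(a))]); print(a,round(((pts-ce)@k).max(),1),end='; ')
u=np.radians(33.9);U=np.array([np.cos(u),np.sin(u)]);V=np.array([-U[1],U[0]])
e=s['eef_pos'][:2]-[527,-7.2]; print('stub in reservoir frame',e@U,e@V)
a=cv2.imread('pics/s3.png')[150:250,205:315]; cv2.imwrite('pics/s3c.png',cv2.resize(a,(770,700))[:600])
```

```text
[481.05041831 -40.56358416  59.3892075 ] [3.14117350e+00 4.52787994e-04 2.15333161e+00] 123.37681301125161 [0.17915645 0.09142697 4.14626122] 0.15549116501958682 14.287341982126236
0 62.9; 4 62.2; 8 61.5; 12 60.6; 16 59.3; 20 57.8; 24 55.9; 28 53.8; 32 51.5; 36 51.6; 40 53.9; 44 55.9; 48 57.6; 52 59.0; 56 60.1; 60 61.0; 64 61.5; 68 61.8; stub in reservoir frame -56.74709318552042 -2.0640302802977324
```

View pics/s3c.png

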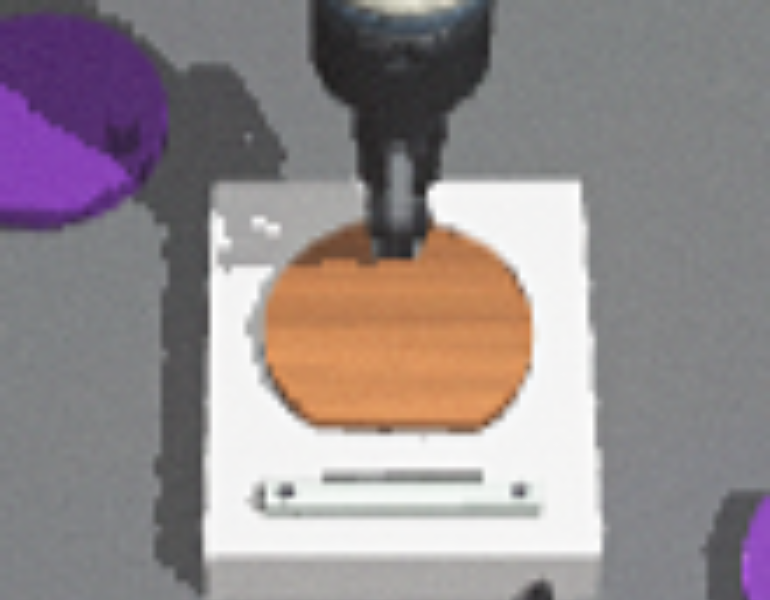

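The crop shows the flat at (315,430)–(485,430), parallel to the bar at (260,500)–(540,510), with the stub gripped at (400,240). Now I'll slide it most of the way home.

Request:
play_rows([
  {"dp":[0.02,0.2,0],"turn":[0,0,0],"fingers":0.85},
  {"dp":[0,0.2,0],"turn":[0,0,0],"fingers":0.85},
  {"dp":[0,0.2,0],"turn":[0,0,-0.05],"fingers":0.85},
  {"dp":[0,0.1,0],"turn":[0,0,0],"fingers":0.85},
  {"dp":[0,0,0],"turn":[0,0,0],"fingers":0.85},
])

```text
clock: 4.92
eef_pos: [504.3, -23.6, 59.4]
tcp_rot: [3.141, 0.0, 2.161]
contact_force: [1.2, 2.0, 4.4]
opening: 0.152
grasp_force: 14.4
```

```bash
cat >> h.py <<'E'
u=np.radians(33.9);U=np.array([np.cos(u),np.sin(u)]);V=np.array([-U[1],U[0]])
def st():
    s=r.sense(); e=s['eef_pos'][:2]-[527,-7.2]; F=s['contact_force']
    print('t',s['clock'],'stub',round(e@U,2),round(e@V,2),'z',s['eef_pos'][2].round(2),'yaw',np.degrees(s['tcp_rot'][2]).round(2),'F u,v,z',np.round([F[:2]@U,F[:2]@V,F[2]],2),'open',s['opening'].round(3),s['grasp_force'].round(1))
def flat(fn):
    # flat edge of the cover: lower rim in u, fit a line to the contour points within 30 mm of the axis
    f,pts=cover(fn); a=pts@U; b=pts@V; b0=np.array([527,-7.2])@V
    k=(abs(b-b0)<28)&(a>np.median(a)); 
    vx,vy,x0,y0=cv2.fitLine(np.c_[b[k]-b0,a[k]].astype(np.float32),cv2.DIST_HUBER,0,.01,.01).ravel()
    print('flat at',round(float(y0-vy/vx*x0-np.array([527,-7.2])@U),1),'(bar 70) tilt deg',-np.degrees(np.arctan2(vy,vx)).round(2),k.sum())
E
python3 - <<'E'
from h import *
st(); flat('pics/s4.png')
a=cv2.imread('pics/s4.png')[175:250,225:305]; cv2.imwrite('pics/s4c.png',cv2.resize(a,(640,600)))
E
```

```text
Traceback (most recent call last):
  File "h.py", line 25, in st
    print('t',s['clock'],'stub',round(e@U,2),round(e@V,2),'z',s['eef_pos'][2].round(2),'yaw',np.degrees(s['tcp_rot'][2]).round(2),'F u,v,z',np.round([F[:2]@U,F[:2]@V,F[2]],2),'open',s['opening'].round(3),s['grasp_force'].round(1))
                                                                                                                                                                                      ^^^^^^^^^^^^^^^^^^
AttributeError: 'float' object has no attribute 'round'
```

```bash
sed -i "s/s\['opening'\].round(3),s\['grasp_force'\].round(1)/round(s['opening'],3),round(float(s['grasp_force']),1)/" h.py
python3 - <<'E'
from h import *
st(); flat('pics/s4.png')
a=cv2.imread('pics/s4.png')[175:250,225:305]; cv2.imwrite('pics/s4c.png',cv2.resize(a,(640,600)))
E
```

```text
t 4.9167 stub -27.97 -0.99 z 59.39 yaw 123.84 F u,v,z [2.14 1.02 4.43] open 0.152 14.4
flat at 65.8 (bar 70) tilt deg -0.1 19
```

View pics/s4c.png

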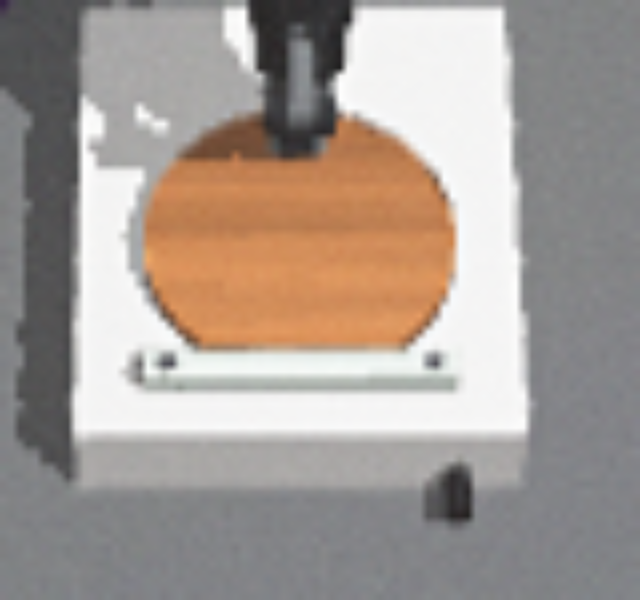

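The flat at (190,348)–(410,348) is now almost at the bar and parallel to it, with a measured tilt of about −0.1°. I'll loosen to a cage and press home in small steps.

Request:
play_rows([
  {"dp":[0,0,0],"turn":[0,0,0],"fingers":0.81},
  {"dp":[0,0,0],"turn":[0,0,0],"fingers":0.81},
  {"dp":[0,0.02,0],"turn":[0,0,0],"fingers":0.81},
  {"dp":[0,0.02,0],"turn":[0,0,0],"fingers":0.81},
  {"dp":[0,0,0],"turn":[0,0,0],"fingers":0.81},
])

```text
clock: 5.38
eef_pos: [504.8, -23.4, 59.2]
tcp_rot: [-3.141, -0.0, 2.163]
contact_force: [-0.4, -0.2, 0.5]
opening: 0.192
grasp_force: 0.0
```

Request:
play_rows([
  {"dp":[0,0.02,0],"turn":[0,0,0],"fingers":0.81},
  {"dp":[0,0,0],"turn":[0,0,0],"fingers":0.81},
])

```text
clock: 5.55
eef_pos: [505.5, -22.9, 59.2]
tcp_rot: [-3.141, -0.0, 2.163]
contact_force: [-0.6, -0.0, 0.5]
opening: 0.192
grasp_force: 0.1
```

Run:
```python
from h import *
st(); flat('pics/s5.png')
```

```text
t 5.55 stub -26.63 -1.07 z 59.22 yaw 123.92 F u,v,z [-0.49  0.33  0.53] open 0.192 0.1
flat at 65.8 (bar 70) tilt deg -0.1 19
```

Request:
play_rows([
  {"dp":[0,0.012,0],"turn":[0,0,0],"fingers":0.81},
  {"dp":[0,0.012,0],"turn":[0,0,0],"fingers":0.81},
  {"dp":[0,0,0],"turn":[0,0,0],"fingers":0.81},
])

```text
clock: 5.85
eef_pos: [506.4, -22.4, 59.3]
tcp_rot: [3.142, 0.0, 2.163]
contact_force: [-0.2, 0.6, 0.2]
opening: 0.19
grasp_force: 0.1
```

Request:
play_rows([
  {"dp":[0,0.012,0],"turn":[0,0,0],"fingers":0.81},
  {"dp":[0,0.012,0],"turn":[0,0,0],"fingers":0.81},
  {"dp":[0,0,0],"turn":[0,0,0],"fingers":0.81},
])

```text
clock: 6.1
eef_pos: [507.3, -21.8, 59.3]
tcp_rot: [3.142, 0.0, 2.163]
contact_force: [-0.2, 0.0, 0.2]
opening: 0.192
grasp_force: 0.1
```

Run:
```python
from h import *
st(); flat('pics/s6.png')
```

```text
t 6.1 stub -24.54 -1.12 z 59.28 yaw 123.92 F u,v,z [-0.2   0.15  0.25] open 0.192 0.1
flat at 65.8 (bar 70) tilt deg -0.1 19
```

Request:
play_rows([
  {"dp":[0,0.01,0],"turn":[0,0,0],"fingers":0.81},
  {"dp":[0,0.01,0],"turn":[0,0,0],"fingers":0.81},
  {"dp":[0,0,0],"turn":[0,0,0],"fingers":0.81},
])

```text
clock: 6.4
eef_pos: [507.9, -21.4, 59.3]
tcp_rot: [3.142, 0.0, 2.163]
contact_force: [-0.3, 0.5, 1.3]
opening: 0.186
grasp_force: 0.1
```

Request:
play_rows([
  {"dp":[0,0.01,0],"turn":[0,0,0],"fingers":0.81},
  {"dp":[0,0.01,0],"turn":[0,0,0],"fingers":0.81},
  {"dp":[0,0,0],"turn":[0,0,0],"fingers":0.81},
])

```text
clock: 6.65
eef_pos: [508.0, -21.2, 59.2]
tcp_rot: [-3.141, -0.0, 2.163]
contact_force: [-2.6, -3.5, 2.4]
opening: 0.195
grasp_force: 2.1
```

Run:
```python
from h import *
st(); flat('pics/s7.png')
```

```text
t 6.65 stub -23.59 -1.01 z 59.2 yaw 123.93 F u,v,z [-4.11 -1.49  2.37] open 0.195 2.1
flat at 65.8 (bar 70) tilt deg -0.1 19
```

Contact: about 4 N on the bar. I'll raise it gently.

Request:
play_rows([
  {"dp":[0,0.005,0],"turn":[0,0,0],"fingers":0.81},
  {"dp":[0,0.005,0],"turn":[0,0,0],"fingers":0.81},
  {"dp":[0,0,0],"turn":[0,0,0],"fingers":0.81},
])

```text
clock: 6.95
eef_pos: [508.0, -21.1, 59.1]
tcp_rot: [-3.14, -0.0, 2.163]
contact_force: [-4.5, -5.3, 3.5]
opening: 0.19
grasp_force: 3.1
```

Request:
play_rows([
  {"dp":[-0.005,0.005,0],"turn":[0,0,0],"fingers":0.81},
  {"dp":[-0.005,0.005,0],"turn":[0,0,0],"fingers":0.81},
  {"dp":[0,0.003,0],"turn":[0,0,0],"fingers":0.81},
  {"dp":[0,0,0],"turn":[0,0,0],"fingers":0.81},
])

```text
clock: 7.28
eef_pos: [508.3, -21.2, 59.1]
tcp_rot: [-3.139, -0.001, 2.163]
contact_force: [-4.6, -5.3, 3.3]
opening: 0.187
grasp_force: 3.8
```

Run:
```python
from h import *
st(); flat('pics/s8.png'); save('top','pics/t8.png')
```

```text
t 7.2833 stub -23.31 -1.23 z 59.11 yaw 123.94 F u,v,z [-6.78 -1.85  3.31] open 0.187 3.8
flat at 65.8 (bar 70) tilt deg -0.1 19
```

Request:
play_rows([
  {"dp":[0,0.006,0],"turn":[0,0,0],"fingers":0.81},
  {"dp":[0,0.006,0],"turn":[0,0,0],"fingers":0.81},
  {"dp":[0,0,0],"turn":[0,0,0],"fingers":0.81},
])

```text
clock: 7.63
eef_pos: [508.4, -21.1, 59.0]
tcp_rot: [-3.139, -0.001, 2.163]
contact_force: [-5.7, -6.5, 4.0]
opening: 0.188
grasp_force: 4.6
```

Run:
```python
from h import *
st()
```

```text
t 7.6333 stub -23.23 -1.18 z 59.04 yaw 123.95 F u,v,z [-8.34 -2.22  3.96] open 0.188 4.6
```

Request:
play_rows([
  {"dp":[-0.01,0.002,0],"turn":[0,0,0],"fingers":0.81},
  {"dp":[-0.01,0.002,0],"turn":[0,0,0],"fingers":0.81},
  {"dp":[0,0,0],"turn":[0,0,0],"fingers":0.81},
])

```text
clock: 7.88
eef_pos: [509.0, -21.6, 59.0]
tcp_rot: [-3.139, -0.001, 2.163]
contact_force: [-5.3, -5.5, 4.4]
opening: 0.191
grasp_force: 4.3
```

Run:
```python
from h import *
st()
```

```text
t 7.8833 stub -22.99 -1.95 z 59.02 yaw 123.94 F u,v,z [-7.49 -1.6   4.41] open 0.191 4.3
```

Request:
play_rows([
  {"dp":[-0.012,0,0],"turn":[0,0,0],"fingers":0.81},
  {"dp":[-0.012,0,0],"turn":[0,0,0],"fingers":0.81},
  {"dp":[0,0,0],"turn":[0,0,0],"fingers":0.81},
])

```text
clock: 8.13
eef_pos: [509.3, -22.1, 58.9]
tcp_rot: [-3.139, -0.002, 2.163]
contact_force: [-6.3, -3.4, 2.8]
opening: 0.189
grasp_force: 3.6
```

Run:
```python
from h import *
st(); flat('pics/s9.png')
```

```text
t 8.1333 stub -22.99 -2.47 z 58.9 yaw 123.92 F u,v,z [-7.1   0.69  2.8 ] open 0.189 3.6
flat at 65.8 (bar 70) tilt deg -0.1 19
```

The sideways force has flipped sign and the cover has stopped advancing, so it is squared up. I'll bring it up to 10 N and hold.

Request:
play_rows([
  {"dp":[0,0.005,0],"turn":[0,0,0],"fingers":0.81},
  {"dp":[0,0.005,0],"turn":[0,0,0],"fingers":0.81},
  {"dp":[0,0,0],"turn":[0,0,0],"fingers":0.81},
  {"dp":[0,0,0],"turn":[0,0,0],"fingers":0.81},
])

```text
clock: 8.52
eef_pos: [509.3, -22.0, 58.9]
tcp_rot: [-3.138, -0.002, 2.163]
contact_force: [-8.2, -5.2, 4.2]
opening: 0.191
grasp_force: 4.4
```

Run:
```python
from h import *
st()
```

```text
t 8.5167 stub -22.94 -2.43 z 58.87 yaw 123.93 F u,v,z [-9.77  0.25  4.2 ] open 0.191 4.4
```

Request:
play_rows([
  {"dp":[0,0.003,0],"turn":[0,0,0],"fingers":0.81},
  {"dp":[0,0,0],"turn":[0,0,0],"fingers":0.81},
  {"dp":[0,0,0],"turn":[0,0,0],"fingers":0.81},
  {"dp":[0,0,0],"turn":[0,0,0],"fingers":0.81},
  {"dp":[0,0,0],"turn":[0,0,0],"fingers":0.81},
])

```text
clock: 8.93
eef_pos: [509.3, -22.0, 58.9]
tcp_rot: [-3.138, -0.002, 2.163]
contact_force: [-7.7, -5.9, 4.3]
opening: 0.193
grasp_force: 4.6
```

Request:
play_rows([
  {"dp":[0,0,0],"turn":[0,0,0],"fingers":0.81},
  {"dp":[0,0,0],"turn":[0,0,0],"fingers":0.81},
  {"dp":[0,0,0],"turn":[0,0,0],"fingers":0.81},
  {"dp":[0,0,0],"turn":[0,0,0],"fingers":0.81},
  {"dp":[0,0,0],"turn":[0,0,0],"fingers":0.81},
])

```text
clock: 9.35
eef_pos: [509.3, -22.0, 58.9]
tcp_rot: [-3.138, -0.002, 2.163]
contact_force: [-7.1, -4.9, 4.4]
opening: 0.192
grasp_force: 4.6
```

Request:
play_rows([
  {"dp":[0,0,0],"turn":[0,0,0],"fingers":0.81},
  {"dp":[0,0,0],"turn":[0,0,0],"fingers":0.81},
  {"dp":[0,0,0],"turn":[0,0,0],"fingers":0.81},
  {"dp":[0,0,0],"turn":[0,0,0],"fingers":0.81},
  {"dp":[0,0,0],"turn":[0,0,0],"fingers":0.81},
])

```text
clock: 9.77
eef_pos: [509.3, -22.0, 58.9]
tcp_rot: [-3.138, -0.002, 2.163]
contact_force: [-7.5, -5.7, 4.2]
opening: 0.185
grasp_force: 4.6
```

Run:
```python
from h import *
st(); flat('pics/s10.png'); save('top','pics/t10.png')
a=cv2.imread('pics/s10.png')[180:240,230:300]; b=cv2.imread('pics/t10.png')[145:225,205:298]
cv2.imwrite('pics/c10.png',np.hstack([cv2.resize(a,(400,400),interpolation=cv2.INTER_CUBIC),cv2.resize(b,(400,400),interpolation=cv2.INTER_CUBIC)]))
```

```text
t 9.7667 stub -22.91 -2.42 z 58.88 yaw 123.94 F u,v,z [-9.41 -0.5   4.15] open 0.185 4.6
flat at 65.8 (bar 70) tilt deg -0.1 19
```

View pics/c10.png

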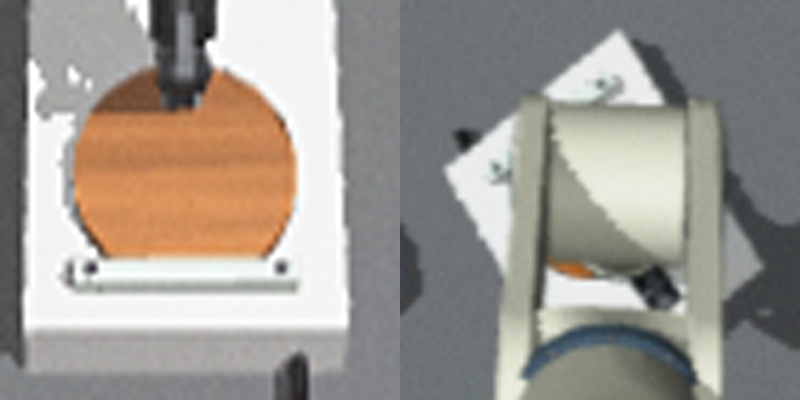

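The flat lies along the bar in the scene crop, (100,258)–(275,258), with no visible gap. I'll add a little force for margin against deck friction and hold on.

Request:
play_rows([
  {"dp":[0,0.004,0],"turn":[0,0,0],"fingers":0.81},
  {"dp":[0,0,0],"turn":[0,0,0],"fingers":0.81},
  {"dp":[0,0,0],"turn":[0,0,0],"fingers":0.81},
  {"dp":[0,0,0],"turn":[0,0,0],"fingers":0.81},
  {"dp":[0,0,0],"turn":[0,0,0],"fingers":0.81},
])

```text
clock: 10.28
eef_pos: [509.3, -22.0, 58.9]
tcp_rot: [-3.138, -0.002, 2.163]
contact_force: [-8.2, -5.8, 5.4]
opening: 0.187
grasp_force: 5.0
```

Request:
play_rows([
  {"dp":[0,0,0],"turn":[0,0,0],"fingers":0.81},
  {"dp":[0,0,0],"turn":[0,0,0],"fingers":0.81},
  {"dp":[0,0,0],"turn":[0,0,0],"fingers":0.81},
  {"dp":[0,0,0],"turn":[0,0,0],"fingers":0.81},
  {"dp":[0,0,0],"turn":[0,0,0],"fingers":0.81},
])

```text
clock: 10.7
eef_pos: [509.3, -22.0, 58.9]
tcp_rot: [-3.138, -0.002, 2.163]
contact_force: [-6.9, -5.9, 5.4]
opening: 0.191
grasp_force: 5.0
```

Request:
play_rows([
  {"dp":[0,0,0],"turn":[0,0,0],"fingers":0.81},
  {"dp":[0,0,0],"turn":[0,0,0],"fingers":0.81},
  {"dp":[0,0,0],"turn":[0,0,0],"fingers":0.81},
  {"dp":[0,0,0],"turn":[0,0,0],"fingers":0.81},
  {"dp":[0,0,0],"turn":[0,0,0],"fingers":0.81},
])

```text
clock: 11.12
eef_pos: [509.3, -22.0, 58.9]
tcp_rot: [-3.138, -0.002, 2.163]
contact_force: [-8.0, -5.5, 5.4]
opening: 0.19
grasp_force: 5.0
```

Request:
play_rows([
  {"dp":[0,0.005,0],"turn":[0,0,0],"fingers":0.81},
  {"dp":[0,0,0],"turn":[0,0,0],"fingers":0.81},
  {"dp":[0,0,0],"turn":[0,0,0],"fingers":0.81},
  {"dp":[0,0,0],"turn":[0,0,0],"fingers":0.81},
  {"dp":[0,0,0],"turn":[0,0,0],"fingers":0.81},
])

```text
clock: 11.53
eef_pos: [509.3, -21.9, 58.8]
tcp_rot: [-3.137, -0.002, 2.163]
contact_force: [-8.8, -6.7, 4.4]
opening: 0.194
grasp_force: 5.4
```

Request:
play_rows([
  {"dp":[0,0,0],"turn":[0,0,0],"fingers":0.81},
  {"dp":[0,0,0],"turn":[0,0,0],"fingers":0.81},
  {"dp":[0,0,0],"turn":[0,0,0],"fingers":0.81},
  {"dp":[0,0,0],"turn":[0,0,0],"fingers":0.81},
  {"dp":[0,0,0],"turn":[0,0,0],"fingers":0.81},
])

```text
clock: 11.95
eef_pos: [509.4, -22.0, 58.9]
tcp_rot: [-3.137, -0.002, 2.163]
contact_force: [-7.5, -6.5, 4.7]
opening: 0.192
grasp_force: 5.4
```

Request:
play_rows([
  {"dp":[0,0,0],"turn":[0,0,0],"fingers":0.81},
  {"dp":[0,0,0],"turn":[0,0,0],"fingers":0.81},
  {"dp":[0,0,0],"turn":[0,0,0],"fingers":0.81},
  {"dp":[0,0,0],"turn":[0,0,0],"fingers":0.81},
  {"dp":[0,0,0],"turn":[0,0,0],"fingers":0.81},
])

```text
clock: 12.37
eef_pos: [509.3, -21.9, 58.8]
tcp_rot: [-3.137, -0.002, 2.163]
contact_force: [-8.2, -7.1, 5.5]
opening: 0.188
grasp_force: 5.4
```

Held at about 10–11 N. Now I'll back off, open the fingers and rise.

Request:
play_rows([
  {"dp":[0,-0.012,0],"turn":[0,0,0],"fingers":0.81},
  {"dp":[0,-0.012,0],"turn":[0,0,0],"fingers":0.81},
  {"dp":[0,-0.012,0],"turn":[0,0,0],"fingers":0.81},
  {"dp":[0,-0.012,0],"turn":[0,0,0],"fingers":0.81},
  {"dp":[0,0,0],"turn":[0,0,0],"fingers":0.81},
])

```text
clock: 12.78
eef_pos: [509.4, -22.4, 59.0]
tcp_rot: [-3.141, -0.001, 2.163]
contact_force: [-5.5, -0.4, -0.4]
opening: 0.188
grasp_force: 2.3
```

Request:
play_rows([
  {"dp":[0,0,0],"turn":[0,0,0],"fingers":0.7},
  {"dp":[0,0,0],"turn":[0,0,0],"fingers":0.6},
  {"dp":[0,0,0],"turn":[0,0,0],"fingers":0.5},
  {"dp":[0,0,0],"turn":[0,0,0],"fingers":0.5},
  {"dp":[0,0,0],"turn":[0,0,0],"fingers":0.5},
])

```text
clock: 13.2
eef_pos: [510.6, -22.4, 59.5]
tcp_rot: [3.141, 0.0, 2.163]
contact_force: [-0.4, -0.5, -0.6]
opening: 0.501
grasp_force: 0.0
```

Request:
play_rows([
  {"dp":[0,0,-0.3],"turn":[0,0,0],"fingers":0.5},
  {"dp":[0,0,-0.8],"turn":[0,0,0],"fingers":0.5},
  {"dp":[0,0,-1],"turn":[0,0,0],"fingers":0.5},
  {"dp":[0,-0.8,-0.5],"turn":[0,0,0],"fingers":0.5},
  {"dp":[0,-1,0],"turn":[0,0,0],"fingers":0.5},
])

```text
clock: 13.62
eef_pos: [454.9, -62.8, 167.8]
tcp_rot: [3.134, 0.006, 2.165]
contact_force: [0.1, -1.5, 0.2]
opening: 0.501
grasp_force: 0.0
```

Request:
play_rows([
  {"dp":[0,-1,0],"turn":[0,0,0],"fingers":0.5},
  {"dp":[0,-1,0],"turn":[0,0,0],"fingers":0.5},
  {"dp":[0,0,0],"turn":[0,0,0],"fingers":0.5},
  {"dp":[0,0,0],"turn":[0,0,0],"fingers":0.5},
])

```text
clock: 13.95
eef_pos: [382.8, -108.1, 163.6]
tcp_rot: [3.141, 0.0, 2.16]
contact_force: [1.1, -0.2, 0.1]
opening: 0.498
grasp_force: 0.0
```

Run:
```python
from h import *
st(); flat('pics/s11.png'); save('top','pics/t11.png')
a=cv2.imread('pics/s11.png')[180:240,230:300]; b=cv2.imread('pics/t11.png')[145:225,205:298]
cv2.imwrite('pics/c11.png',np.hstack([cv2.resize(a,(400,400),interpolation=cv2.INTER_CUBIC),cv2.resize(b,(400,400),interpolation=cv2.INTER_CUBIC)]))
```

```text
t 13.95 stub -176.02 -3.31 z 163.55 yaw 123.76 F u,v,z [ 0.79 -0.73  0.08] open 0.498 0.0
flat at 65.8 (bar 70) tilt deg -0.1 19
```

View pics/c11.png

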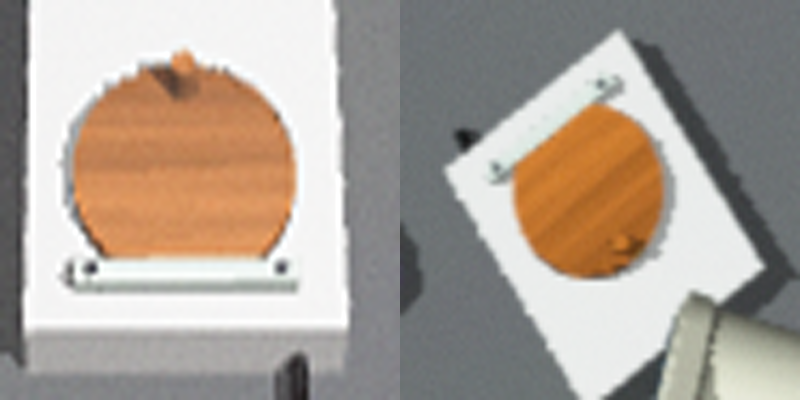

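The cover lies against the bar in both crops: scene flat at (100–275,258), top flat along (515,185)–(600,105). The backing-off did carry some side load, so I'll check the final angle at sub-pixel resolution, comparing pressed with released.

```bash
cat >> h.py <<'E'
O=np.array([527,-7.2])
def prof(fs,label):
    # sample mean saturation on the deck-top plane z=52 along u lines; half-crossing = cover's flat; mean value edge = bar's far edge
    f=fs[0]; im=np.mean([x['pixels'].astype(np.float32) for x in fs],0); sat=(im[...,0]-im[...,2]); g=im.mean(2)
    vs=np.arange(-26,27,4); us=np.arange(50,90,.25); E=[];B=[]
    for v in vs:
        q=np.array([proj(f,[*(O+a*U+v*V),52]) for a in us],np.float32)
        p=cv2.remap(sat,q[:,0][None].copy(),q[:,1][None].copy(),cv2.INTER_LINEAR)[0]; 
        hi=p[:20].mean(); lo=p[(us>74)&(us<80)].mean(); h=(hi+lo)/2; i=np.argmax(p<h); E.append(us[i-1]+.25*(p[i-1]-h)/(p[i-1]-p[i]))
    k,c=np.polyfit(vs,E,1); print(label,'flat',round(c,2),'tilt deg',np.degrees(np.arctan(k)).round(2),'resid',np.std(np.array(E)-k*vs-c).round(2))
E
python3 - <<'E'
from h import *
L=lambda n:np.load(f'pics/{n}.npy',allow_pickle=True).item()
for n in('s3','s4','s6','s8','s9','s10','s11','t11'): prof([L(n)],n)
fs=[r.grab_frame('scene') for _ in range(3)]; prof(fs,'scene now'); ft=[r.grab_frame('top') for _ in range(3)]; prof(ft,'top now')
# bar edge direction: bright screws / far edges; stub and disc centre from top
for n,F in(('t11',L('t11')),('s11',L('s11'))):
    p,h,b,m=white(F,(145,235,205,300) if n[0]=='t' else (165,255,213,313))
    # screws on the bar (dark spots)
    print(n)
E
```

```text
s3 flat 79.18 tilt deg -5.46 resid 9.23
s4 flat 69.04 tilt deg 0.0 resid 0.12
s6 flat 69.55 tilt deg 0.37 resid 0.25
s8 flat 69.97 tilt deg -0.04 resid 0.11
s9 flat 70.03 tilt deg -0.06 resid 0.11
s10 flat 70.02 tilt deg -0.24 resid 0.11
s11 flat 70.02 tilt deg -0.21 resid 0.11
t11 flat 69.14 tilt deg -0.27 resid 0.3
scene now flat 70.03 tilt deg -0.22 resid 0.08
top now flat 69.16 tilt deg -0.26 resid 0.28
t11
s11
```

The pressed and released readings agree, and the top view sees the cover's true edge: tilt about 0.3°, position within about 1 mm. Handing in.

```bash
python3 -c "
from rig import r
print(r.sign_off())"
```

```text
the job is handed in; nothing more can be done
None
```

The wooden cover is turned to face the bar, was pressed flush against it at about 10 N (wrist-sensor reading) for over a second, and has been let go. It now lies flush, tilted about 0.3° and within about 1 mm of the bar in the top view, and the job is handed in, but the hand-in returned no verdict.

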